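# Set the fine knob of a seal tool's depth dial

## Robot

A 6-joint arm with a two-finger parallel gripper is mounted at the origin on the work surface. World frame = base frame: x ahead of the robot, y to its left, z up, the work surface at z = 0. Lengths are in mm, angles in rad, forces in N, time in s.
With the tool pointing down it reaches from about 325 to 775 mm from the base axis. Payload 9.3 kg.
Tool frame: the origin (TCP) lies midway between the tips of the shut fingers; the grasp point (between the pads) lies 19 mm behind it; z points along the fingers, y is the line along which they close (so a half turn about z gives the same grasp; the last joint's range is limited). The gripper opens to 85 mm and grips with 20 to 120 N. Pads are 22 mm wide; open, the fingers measure 114 mm over their backs; the gripper's body (76 mm by 85 mm) begins 54 mm behind the grasp point. The pads swing forward as they close: fully open they stand 13 mm farther back than shut.
Start: joints at [0.964, 0.259, 0.021, 1.334, 0, 1.418], TCP at [241.112, 494.329, 197.779] pointing down, gripper open.
Joint ranges: [-3.04, 3.04], [-0.91, 1.82], [-1.04, 1.36], [-1.92, 1.95], [-1.52, 1.45], [-3.14, 3.14]. Speed limits (rad/s): [2.22, 2.22, 2.79, 3.14, 3.14, 3.14].

## Interface

Orientations are given as a rotation vector (axis times angle).
In Python, from bench import r gives the robot as it stands.
- The arm moves only by the tool step_hand, called after "Emit:" as name(argument=value, ...) on one line, values as JSON. Schema: {"type":"object","properties":{"offsets":{"type":"array","items":{"type":"array","prefixItems":[{"type":"number"},{"type":"array","items":{"type":"number"},"minItems":3,"maxItems":3},{"type":"number"}],"minItems":3,"maxItems":3},"minItems":1,"maxItems":10},"only":{"type":"string"},"quiet":{"type":"boolean"},"lines":{"type":"string"}},"required":["offsets"],"additionalProperties":false}. offsets is a list of rows, 1 to 10 of them, each written [opening, [dx, dy, dz], turn]: the finger opening in mm, then dx, dy, dz in a scale on which 1.0 is 200 mm, then a turn about the tool's z in fractions of the full range, 1 being pi rad; each row shifts and turns the commanded pose from where the row before left it, along the tool's axes as they then stand; what a row does not reach is not made up. A row lasts 1/12 s, in which the tool goes at most 41.7 mm and 0.125 rad, less where a joint would pass 70% of its speed; a pose out of reach is approached as far as the arm can. The fingers move at their own pace and stop on an object; the grip force is fixed at half the most. Time passes only in rows, so rows that do not move let the fingers close. The tool returns the time, the measured TCP pose, the force, the opening and the grip force at its end. only (a regular expression) keeps the lines of the reply that match it, lines (a string "A,B") keeps lines A to B, and quiet returns only ok. A shift or turn number past 1, either way, is cut back to 1. Input that does not fit is refused with a message, and nothing moves.
- r.state(): the state, without advancing time (a new reading comes with each control period).
- r.capture(name): name is "side" or "top" or "wrist"; returns the picture (400x640x3 uint8, blue, green, red); there is no depth.
- r.calibration(name): a dict with "fx", "fy", "cx", "cy" (pixels), "camera_from_world" (4x4, takes a point from world to camera coordinates); the wrist camera has in their place "hand_eye" (4x4, takes a point from camera to tool coordinates, whose origin is the TCP and whose axes are the flange's). Camera axes: x right, y up, looking along -z (the intrinsics and any distortion apply to the point x, -y, -z); pixel columns grow to the right and rows downward; lengths in mm; the calibration is good to about 2 mm. The wrist camera is an equidistant fisheye: a pixel r from the principal point sees the ray r / f radians off the axis. A picture is of the moment at which its call begins: read the wrist's pose just before it. calibration takes no time and is no camera call.
- r.job_done(): hands the job in; it is judged then, once.
The state is a dict: "clock": time; "joints": joint angles; "qd": joint speeds; "joint_efforts": joint torques, N m; "eef_pos": TCP position; "orientation": TCP orientation; "force": force on the tool from outside, world axes, zero at the start; "ft_torque": the same for the moment, N m; "opening": finger opening in mm; "gripper_force": force on a finger pad.
Only numpy, scipy, OpenCV 4.12 (cv2) and the standard library are available. Lean on these libraries where they do the work, as an engineer would, in place of code of your own. Each camera call takes 0.05 s, during which the arm holds its last target. There are 200 camera calls.

## Task

On the depth dial of the seal insertion tool, turn only the small yellow inner knob until its red pointer lines up with the white mark on the dark outer ring. The outer ring is already set for this seal size and must stay as it is. Let go of the knob once it is lined up.

Things in the scene. Friction and masses are not known exactly. Their poses are not given: they have to be found in the camera images.
- seal_tool: Fixed seal insertion tool: iron bed 25 mm thick, grey dial housing 110 mm square. Origin on the bench under the dial's vertical axis, z up. Iron column (to 290 mm high) and long lever stand over 240 mm from the axis towards this frame's +y. Bystanders on the bench nearby (teal roller housing, two cream rings, orange cap) are at most 65 mm tall.
- knob_grip (a point): Grip point of the small inner knob, on the dial axis, 115 mm above the bench: a fluted yellow cylinder 31 mm across, top 10 mm above this point, bottom 28 mm below it on a skirt 55 mm across, 5 mm thick, that turns with it. The outer ring's top is 33 mm below this point. x points to the red pointer, z up. Turns against light friction (0.04 N m), stays where left, no stop near.
- knob_pointer (a point): Tip of the red pointer on the knob's skirt, 26 mm out from the dial axis, 87 mm above the bench (a red line on the knob's top runs the same way). The frame turns with the knob: x points outward along the pointer, z up. It starts 28 to 75 degrees counter-clockwise, seen from above, of the white mark.
- ring_mark (a point): Middle of the white mark (14 mm long, 5 mm wide) on top of the dark outer ring, 35 mm out from the dial axis, 82 mm above the bench. The ring is 86 mm across, 22 mm tall, and turns easily (0.05 N m) about the same axis if touched. The frame turns with it: x points outward along the mark, z up.

How it is judged (in metres and radians):
At the end, for the whole second after the job is handed in: The knob's red pointer lies within 12 degrees of the outer ring's white mark, and the ring stands within 10 degrees of where it started (its mark moved less than 6.1 mm) (angle between the x axis of knob_pointer and the x axis of ring_mark, either way round below 0.21 rad and horizontal distance between knob_pointer and ring_mark below 0.02 m and distance of ring_mark from where it was at the start of the episode below 0.0061 m); the robot touches nothing.
It fails at once if the outer ring is turned more than 10 degrees (its mark moves more than 6.1 mm) (distance of ring_mark from where it was at the start of the episode above 0.0061 m).
It also fails if it takes over 32 s, if anything falls off the work surface, if the arm or the gripper's body presses on something with over 40 N, if the wrist force passes 120 N, or if a joint passes its speed limit or range.

## Working session

There is one attempt and no reset: what is moved stays moved. The work goes in short steps, Python scripts to look and compute and a tool call to move; the robot and the scene stay as the last step left them, time stands still between calls to the robot, and variables do not carry over. Pictures are saved under pics/ and viewed, at most 10 in all, crops included, and the job is handed in when it is done.

```bash
ls; mkdir -p pics
```

Run:
```python
from bench import r
import cv2,numpy as np
s=r.state();print(s)
ims=[r.capture(n) for n in("top","side","wrist")]
for n,i in zip(("top","side","wrist"),ims): cv2.imwrite(f"pics/{n}0.png",i); c=r.calibration(n);print(n,{k:np.round(v,4).tolist() if not isinstance(v,str) else v for k,v in c.items()})
```

```text
bench.py
pics
{'clock': 0.0, 'joints': array([9.64421398e-01, 2.59212912e-01, 2.07596598e-02, 1.33373601e+00,
       2.50909454e-05, 1.41821009e+00]), 'qd': array([-0.00104322, -0.00055819,  0.00014718,  0.00064248,  0.00132877,
       -0.00062739]), 'joint_efforts': array([ 1.86507236e-04, -5.55644381e+01,  3.44531178e+01,  1.35990992e-02,
       -1.02438432e-04, -1.42133788e-05]), 'eef_pos': array([240.90054574, 494.05967807, 197.15413648]), 'orientation': array([-7.06587875e-01, -3.06054663e+00,  2.01740757e-03]), 'force': array([ 0.62921718, -0.27178383, -0.4895897 ]), 'ft_torque': array([-0.01563726,  0.01218266, -0.0384343 ]), 'gripper_force': 0.0, 'opening': 85.31569250864422}
top {'fx': 410.8635, 'fy': 410.8635, 'cx': 316.1152, 'cy': 199.2751, 'camera_from_world': [[0.0239, -0.9997, 0.0031, -132.6684], [0.9985, 0.0241, 0.0489, -569.3761], [-0.049, 0.0019, 0.9988, -707.1408], [0.0, 0.0, 0.0, 1.0]]}
side {'fx': 399.1728, 'fy': 399.1728, 'cx': 311.2101, 'cy': 197.8674, 'camera_from_world': [[0.8889, -0.458, 0.0086, -590.1046], [0.2913, 0.5794, 0.7612, -149.8358], [-0.3536, -0.6741, 0.6485, -616.4623], [0.0, 0.0, 0.0, 1.0]]}
wrist {'fx': 309.7069, 'fy': 309.7069, 'cx': 316.5874, 'cy': 196.0401, 'hand_eye': [[0.0002, 0.9466, 0.3224, 82.78], [1.0, -0.0002, -0.0002, -0.2255], [-0.0002, 0.3224, -0.9466, -175.6234], [0.0, 0.0, 0.0, 1.0]]}
```

View pics/top0.png

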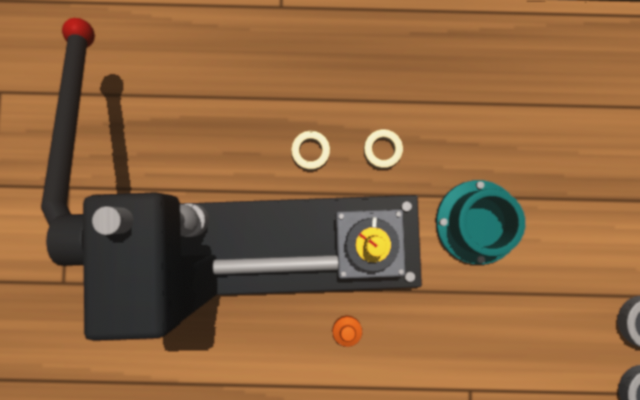

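View pics/side0.png

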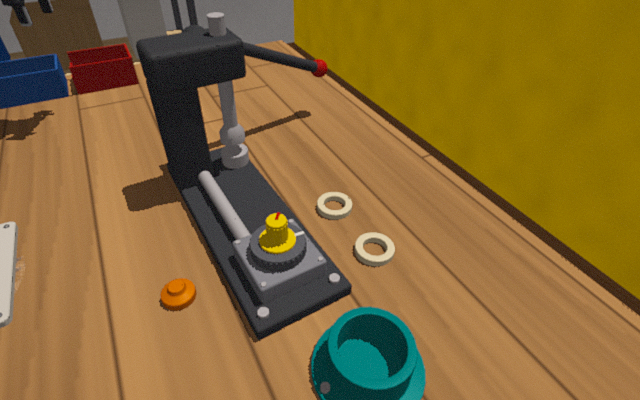

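View pics/wrist0.png

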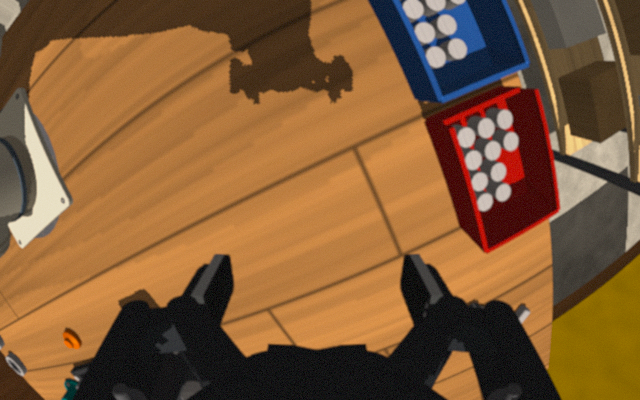

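Top view: the dial is at about (373,243), the white mark at about (374,222), and the knob top at about (376,241). Side view: knob top at about (276,218), mark at about (299,234). The wrist camera does not see the dial yet. I'll zoom in on the first two.

Run:
```python
import cv2,numpy as np
a=cv2.imread("pics/top0.png")[200:280,335:415];b=cv2.imread("pics/side0.png")[200:280,237:317]
cv2.imwrite("pics/z0.png",np.hstack([cv2.resize(i,(400,400),interpolation=cv2.INTER_CUBIC) for i in(a,b)]))
```

```text
(no output)
```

View pics/z0.png

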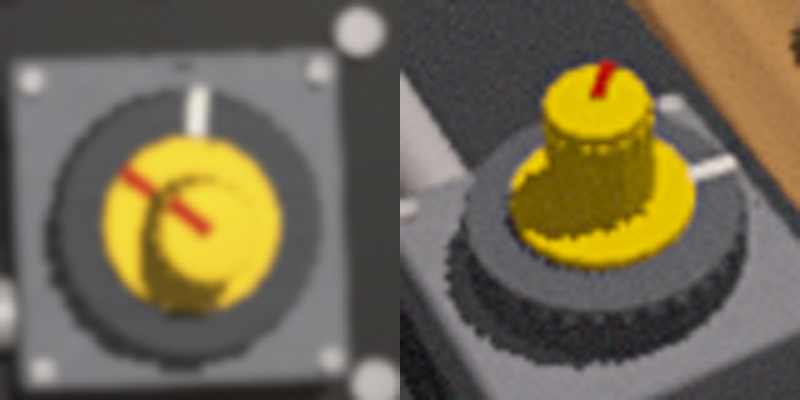

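Zoom: in top, the knob-top centre is (376.6,246), skirt centre (373.4,244.8), mark (374.4,222.2) and pointer tip (359.4,234). In side, the knob top is (276.6,220) and the mark (299.8,233.6).

Create h.py:
```python
from bench import r
import numpy as np
from scipy.spatial.transform import Rotation as R
def ray(n,u,v,st=None):
    c=r.calibration(n); x,y=(u-c["cx"])/c["fx"],(v-c["cy"])/c["fy"]
    if n=="wrist":
        t=np.hypot(x,y); k=np.sinc(t/np.pi)
        d=np.array([x*k,-y*k,-np.cos(t)])
        H=np.array(c["hand_eye"]); Rt=R.from_rotvec(st["orientation"]).as_matrix()
        return Rt@H[:3,3]+st["eef_pos"], Rt@H[:3,:3]@d
    M=np.linalg.inv(c["camera_from_world"]); d=M[:3,:3]@[x,-y,-1]
    return M[:3,3],d/np.linalg.norm(d)
def tri(*rays):
    A=[np.eye(3)-np.outer(d,d) for o,d in rays]
    p=np.linalg.solve(sum(A),sum(a@o for a,(o,d) in zip(A,rays)))
    return p,[np.linalg.norm(a@(p-o)) for a,(o,d) in zip(A,rays)]
def atz(ry,z): o,d=ry; return o+d*(z-o[2])/d[2]
```

Run:
```python
from h import *
k=tri(ray("top",376.6,246),ray("side",276.6,220));m=tri(ray("top",374.4,222.2),ray("side",299.8,233.6));print(k,m)
sk=atz(ray("top",373.4,244.8),87);pt=atz(ray("top",359.4,234),87);mk=atz(ray("top",374.4,222.2),82);kt=atz(ray("top",376.6,246),125)
print(sk,pt,mk,kt)
for c in(sk,kt):
  a=[np.arctan2(*(p-c)[1::-1]) for p in(pt,mk)];print(np.degrees(a),[np.linalg.norm((p-c)[:2]) for p in(pt,mk)])
s=r.state();print(R.from_rotvec(s["orientation"]).as_matrix().round(3))
Rt=R.from_rotvec(s["orientation"]).as_matrix()
print(Rt.T@(sk-s["eef_pos"]))
```

```text
(array([ 499.44367555, -209.75363578,  123.83479825]), [np.float64(0.5197559411181887), np.float64(0.5197559411183476)]) (array([ 534.59415813, -212.01386321,   82.05565941]), [np.float64(0.3229465114323756), np.float64(0.3229465114324794)])
[ 499.44494006 -210.45412504   87.        ] [ 515.82615241 -188.15387466   87.        ] [ 534.8921135  -212.14720708   82.        ] [ 499.9997285  -209.76381761  125.        ]
[53.69991673 -2.73457028] [np.float64(27.670296077534587), np.float64(35.48758418789915)]
[53.78215771 -3.90762524] [np.float64(26.785543266002353), np.float64(34.97369120275382)]
[[-0.899  0.438 -0.001]
 [ 0.438  0.899 -0.001]
 [ 0.    -0.001 -1.   ]]
[-541.21643052 -519.84200543  110.74308747]
```

Units first: shifts go in shares of 200 mm and turns go in shares of pi rad. So -26 mm / 200 = -0.13, -24 mm / 200 = -0.12.

Emit:
step_hand(offsets=[[65, [-0.1, -0.12, -0.09], 0], [65, [-0.1, -0.12, -0.09], 0], [65, [-0.1, -0.12, -0.09], 0], [65, [-0.1, -0.12, -0.09], 0], [65, [-0.1, -0.12, -0.09], 0], [65, [-0.1, -0.12, -0.09], 0], [65, [-0.1, -0.12, -0.09], 0], [65, [-0.1, -0.12, -0.09], 0], [65, [-0.115, -0.13, 0], 0], [65, [-0.115, -0.13, 0], 0]])

```text
clock: 0.98
eef_pos: [319.5, 183.5, 342.7]
orientation: [0.705, 3.06, 0.002]
force: [0.3, 1.1, -0.1]
opening: 64.9
gripper_force: 0.0
```

To row units: -30 mm / 200 = -0.15, -25 mm / 200 = -0.125.

Emit:
step_hand(offsets=[[65, [-0.12, -0.125, 0], 0], [65, [-0.12, -0.125, 0], 0], [65, [-0.12, -0.125, 0], 0], [65, [-0.12, -0.125, 0], 0], [65, [-0.15, -0.11, 0], 0], [65, [-0.15, -0.11, 0], 0], [65, [-0.15, -0.11, 0], 0], [65, [-0.15, -0.11, 0], 0], [65, [-0.15, -0.11, 0], 0], [65, [-0.15, -0.11, 0], 0]])

```text
clock: 1.82
eef_pos: [466.0, -146.7, 341.6]
orientation: [-0.707, -3.061, -0.0]
force: [-0.2, 0.5, 0.2]
opening: 64.8
gripper_force: 0.0
```

```bash
python3 -c "
from h import *
s=r.state();p=s['eef_pos'];Rt=R.from_rotvec(s['orientation']).as_matrix();print(p,Rt.T@(np.array([499.7,-210.1,200])-p))"
```

```text
[ 466.01873624 -146.70510436  341.62878616] [-58.09787913 -42.19514409 141.62012444]
```

To row units: 30 mm / 200 = 0.15, -20 mm / 200 = -0.1.

Emit:
step_hand(offsets=[[65, [-0.1, -0.07, 0.15], 0], [65, [-0.1, -0.07, 0.15], 0], [65, [-0.09, -0.07, 0.15], 0], [65, [0, 0, 0.15], 0], [65, [0, 0, 0.15], 0], [65, [0, 0, 0], 0], [65, [0, 0, 0], 0]])

```text
clock: 2.4
eef_pos: [498.7, -207.6, 191.2]
orientation: [-0.706, -3.058, -0.002]
force: [0.3, -0.4, 1.3]
opening: 65.2
gripper_force: 0.0
```

```bash
python3 -c "
from h import *
import cv2
s=r.state();i=r.capture('wrist');p=s['eef_pos'];Rt=R.from_rotvec(s['orientation']).as_matrix();print(p,Rt.T@(np.array([499.7,-210.1,97])-p))
np.save('s1.npy',np.r_[s['eef_pos'],s['orientation']]);cv2.imwrite('pics/w1.png',i)
c=r.calibration('wrist');H=np.array(c['hand_eye'])
for q in([499.7,-210.1,125],[534.9,-212.1,82],[515.8,-188.2,87]):
  v=H[:3,:3].T@(Rt.T@(np.array(q)-p)-H[:3,3]);t=np.arctan2(np.hypot(v[0],v[1]),-v[2]);n=np.hypot(v[0],v[1]);print(c['cx']+c['fx']*t*v[0]/n,c['cy']-c['fy']*t*v[1]/n)
"
```

```text
[ 498.66034115 -207.60896122  191.21615148] [-2.31076085 -1.81184198 94.20905995]
314.6122888748442 199.0764841715144
328.6290184351916 215.72987806219166
342.95896868170274 190.76841872993083
```

View pics/w1.png

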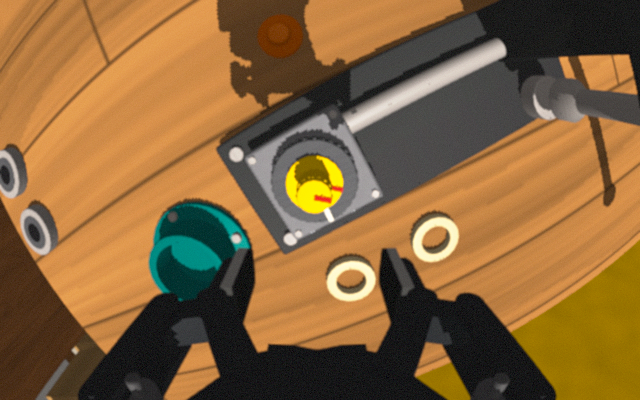

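The wrist picture agrees with the predicted pixels: knob top about (314,197), mark (328,215), pointer tip (341,188), each within 1–3 px. I'll descend now.

To row units: 24 mm / 200 = 0.12, 20 mm / 200 = 0.1.

Emit:
step_hand(offsets=[[65, [-0.01, -0.01, 0.1], 0], [65, [0, 0, 0.12], 0], [60, [0, 0, 0.12], 0], [55, [0, 0, 0.09], 0], [50, [0, 0, 0.03], 0], [45, [0, 0, 0], 0], [45, [0, 0, 0], 0]])

```text
clock: 3.03
eef_pos: [501.3, -211.1, 101.8]
orientation: [0.706, 3.059, -0.001]
force: [-0.5, -0.0, 0.8]
opening: 45.0
gripper_force: 0.0
```

```bash
python3 -c "
from h import *
s=r.state();p=s['eef_pos'];Rt=R.from_rotvec(s['orientation']).as_matrix();print(p,Rt.T@(np.array([499.7,-210.1,97])-p))"
```

```text
[ 501.31093586 -211.08386431  101.783793  ] [1.89136185 0.17992024 4.77892853]
```

To row units: 3 mm / 200 = 0.015, 1 mm / 200 = 0.005.

Emit:
step_hand(offsets=[[38, [0.005, 0, 0.015], 0], [34, [0, 0, 0], 0], [25, [0, 0, 0], 0], [25, [0, 0, 0], 0], [25, [0, 0, 0], 0], [25, [0, 0, 0], 0]])

```text
clock: 3.53
eef_pos: [499.4, -210.2, 96.9]
orientation: [0.707, 3.061, -0.0]
force: [-0.2, 0.9, 1.5]
opening: 24.8
gripper_force: 0.0
```

The fingers reached 24.8 mm with no contact, so something is off. I'll look before moving on.

Run:
```python
from h import *
import cv2
s=r.state();print(s['opening'],s['gripper_force'],s['force'],s['eef_pos'])
a=r.capture('side')[150:270,200:350];b=r.capture('wrist')[100:300,195:445]
cv2.imwrite("pics/c1.png",np.vstack([cv2.resize(i,None,fx=f,fy=f,interpolation=cv2.INTER_CUBIC)[:290,:500] for i,f in((a,2.4*1.3),(b,1.45))] if 0 else [cv2.resize(a,(375,300)),cv2.resize(b,(375,300))]))
```

```text
24.828721334571803 0.0 [-0.20561239  0.87462724  1.54758281] [ 499.44577804 -210.24677577   96.94621117]
```

View pics/c1.png

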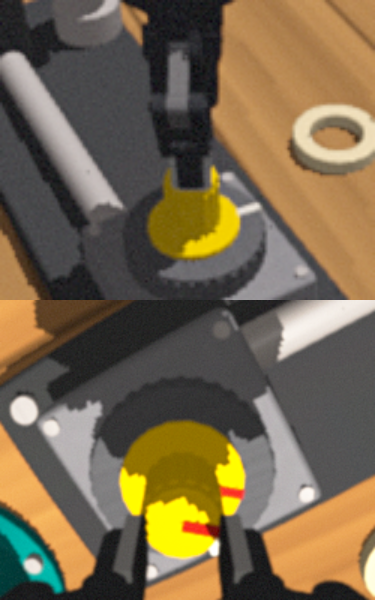

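The fingers do straddle the knob, standing just clear of it, so the opening readout must run low. I'll close further.

Emit:
step_hand(offsets=[[15, [0, 0, 0], 0], [10, [0, 0, 0], 0], [10, [0, 0, 0], 0], [10, [0, 0, 0], 0]])

```text
clock: 3.97
eef_pos: [499.4, -210.2, 96.7]
orientation: [-0.707, -3.061, -0.0]
force: [-0.0, 0.5, 0.2]
opening: 10.0
gripper_force: 0.0
```

Run:
```python
from h import *
import cv2
s=r.state();print(s['opening'],s['gripper_force'],s['force'],s['ft_torque'])
a=r.capture('side')[150:270,200:350];b=r.capture('wrist')[100:300,195:445]
cv2.imwrite("pics/c2.png",np.hstack([cv2.resize(a,(400,320)),cv2.resize(b,(400,320))]))
```

```text
10.036391419302586 0.0 [-0.03901922  0.47885171  0.2169731 ] [-0.06424173 -0.04679339 -0.00651525]
```

View pics/c2.png

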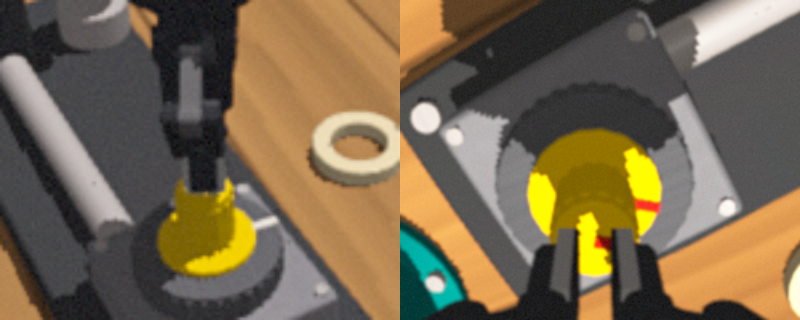

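Both views suggest the fingertips are above the knob top, with the tips at side (277,220) and wrist (296,244) and (336,244). I'll triangulate the tips to confirm.

Run:
```python
from h import *
s=r.state();p=s['eef_pos'];Rt=R.from_rotvec(s['orientation']).as_matrix()
q,e=tri(ray("side",277,220.8),ray("wrist",316,244,s));print(q,e,"tool frame",Rt.T@(q-p))
c=r.calibration('wrist');H=np.array(c['hand_eye'])
def prj(q):
  v=H[:3,:3].T@(np.array(q)-H[:3,3]);n=np.hypot(v[0],v[1]);t=np.arctan2(n,-v[2]);return (c['cx']+c['fx']*t*v[0]/n).round(1),(c['cy']-c['fy']*t*v[1]/n).round(1)
for z in(0,-10,-20,-30):print(z,[prj([x,5,z]) for x in(-11,11)])
print("knob top centre",prj(Rt.T@(np.array([499.7,-210.1,125])-p)),"skirt",prj(Rt.T@(np.array([499.7,-210.1,87])-p)))
C=np.array(r.calibration('side')['camera_from_world']);k=r.calibration('side')
for z in(97,110,120,125,130):
  v=C@np.array([499.4,-210.2,z,1]);print(z,k['cx']+k['fx']*v[0]/-v[2],k['cy']+k['fy']*v[1]/v[2])
```

```text
[ 498.10033714 -209.25609931  120.88281501] [np.float64(1.7100761363363521), np.float64(1.710076136336427)] tool frame [  1.58723669   0.28200138 -24.09416404]
0 [(np.float64(324.7), np.float64(246.3)), (np.float64(325.0), np.float64(214.6))]
-10 [(np.float64(325.1), np.float64(253.9)), (np.float64(325.5), np.float64(221.0))]
-20 [(np.float64(325.5), np.float64(262.3)), (np.float64(326.0), np.float64(228.2))]
-30 [(np.float64(325.9), np.float64(271.6)), (np.float64(326.5), np.float64(236.2))]
knob top centre (np.float64(317.3), np.float64(253.2)) skirt (np.float64(317.2), np.float64(224.7))
97 277.91479304685276 233.37397359808298
110 277.50737508531165 227.07995012952304
120 277.1858267187331 222.11248880831147
125 277.0223103350453 219.58639508251727
130 276.85692400529734 217.0314133706777
```

The tips sit at z≈122–128, about 25–28 mm short of the reported TCP. That explains why they closed above the knob. I'll open, descend about 20 mm more while watching the force, then close.

To row units: 8 mm / 200 = 0.04, 6 mm / 200 = 0.03.

Emit:
step_hand(offsets=[[30, [0, 0, -0.02], 0], [50, [0, 0, -0.01], 0], [52, [0, 0, 0], 0], [52, [0, 0, 0], 0], [52, [0, 0, 0.04], 0], [52, [0, 0, 0.03], 0], [52, [0, 0, 0.03], 0], [52, [0, 0, 0], 0]])

```text
clock: 4.73
eef_pos: [498.6, -209.7, 81.0]
orientation: [-0.706, -3.059, -0.001]
force: [-0.6, 0.1, -0.2]
opening: 51.8
gripper_force: 0.0
```

Emit:
step_hand(offsets=[[52, [0, 0, 0.02], 0], [52, [0, 0, 0.015], 0], [52, [0, 0, 0], 0], [40, [0, 0, 0], 0], [34, [0, 0, 0], 0], [25, [0, 0, 0], 0], [20, [0, 0, 0], 0], [20, [0, 0, 0], 0]])

```text
clock: 5.4
eef_pos: [499.4, -210.6, 76.3]
orientation: [0.707, 3.06, -0.001]
force: [-3.1, -1.2, 5.9]
opening: 27.7
gripper_force: 58.9
```

It's gripped, at 59 N. I'll turn about half way and check.

To row units: 0.09 rad / 3.1416 = 0.0286.

Emit:
step_hand(offsets=[[20, [0, 0, 0], 0.0159], [20, [0, 0, 0], 0.0286], [20, [0, 0, 0], 0.0286], [20, [0, 0, 0], 0.0286], [20, [0, 0, 0], 0.0286], [20, [0, 0, 0], 0.0286], [20, [0, 0, 0], 0], [20, [0, 0, 0], 0]])

```text
clock: 6.07
eef_pos: [498.9, -211.3, 76.3]
orientation: [1.444, 2.79, -0.004]
force: [-5.9, -5.4, 5.7]
opening: 27.8
gripper_force: 59.1
```

Run:
```python
from h import *
import cv2
s=r.state();print(s['opening'],s['gripper_force'],s['force'],s['ft_torque'],R.from_rotvec(s['orientation']).as_matrix()[:,0].round(3))
a=r.capture('side')[190:280,220:332];b=r.capture('wrist')[130:290,217:417]
cv2.imwrite("pics/t1.png",np.hstack([cv2.resize(a,(400,320),interpolation=2),cv2.resize(b,(400,320),interpolation=2)]))
```

```text
27.819110591145847 59.08529877662659 [-5.93908954 -5.37887985  5.73226107] [-0.88913318  1.19198958 -0.07669541] [-0.577  0.816 -0.001]
```

View pics/t1.png

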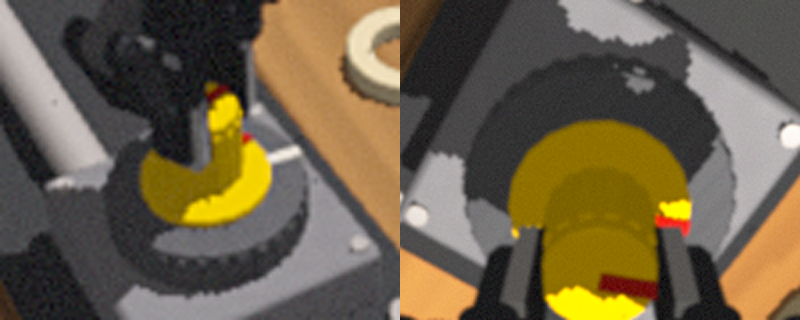

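The knob follows the gripper (pointer at about (672,222) in the wrist crop) and the mark hasn't moved in the side view (300,234). There are about 28° left.

To row units: 0.09 rad / 3.1416 = 0.0286.

Emit:
step_hand(offsets=[[20, [0, 0, 0], 0.0159], [20, [0, 0, 0], 0.0286], [20, [0, 0, 0], 0.0286], [20, [0, 0, 0], 0.0286], [20, [0, 0, 0], 0.0286], [20, [0, 0, 0], 0.0255], [20, [0, 0, 0], 0], [20, [0, 0, 0], 0]])

```text
clock: 6.83
eef_pos: [498.0, -211.5, 76.3]
orientation: [2.078, 2.356, -0.006]
force: [-9.1, -5.9, 8.6]
opening: 27.3
gripper_force: 59.3
```

Emit:
step_hand(offsets=[[30, [0, 0, 0], 0], [40, [0, 0, 0], 0], [50, [0, 0, 0], 0], [56, [0, 0, 0], 0], [60, [0, 0, -0.03], 0], [60, [0, 0, -0.1], 0], [60, [0, 0, -0.15], 0], [60, [0, 0, -0.15], 0], [60, [0, 0, -0.15], 0], [60, [0, 0, 0], 0]])

```text
clock: 7.67
eef_pos: [501.4, -211.1, 197.9]
orientation: [2.07, 2.352, 0.003]
force: [-1.1, -0.2, -0.5]
opening: 60.1
gripper_force: 0.0
```

Run:
```python
from h import *
import cv2
s=r.state();print(R.from_rotvec(s['orientation']).as_matrix()[:,0].round(3))
a=r.capture('side')[190:280,220:332];b=r.capture('wrist')[130:290,217:417]
cv2.imwrite("pics/t2.png",np.hstack([cv2.resize(a,(400,320),interpolation=2),cv2.resize(b,(400,320),interpolation=2)]))
np.save('s2.npy',np.r_[s['eef_pos'],s['orientation']])
```

```text
[-0.127  0.992 -0.005]
```

View pics/t2.png

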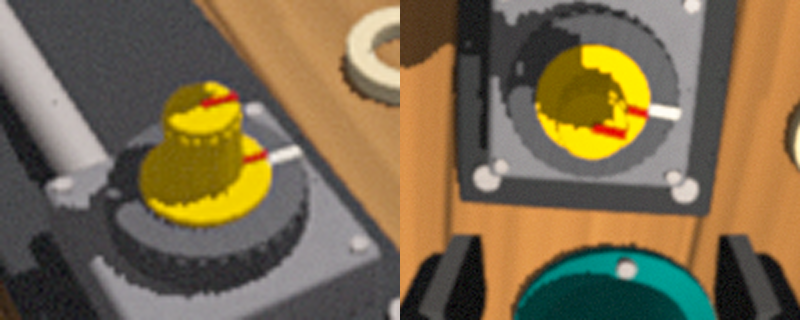

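The red pointer (250,160) runs straight into the white mark (285,157) in both views. The mark hasn't moved and the gripper is clear, so I'm handing it in.

```bash
python3 -c "
from bench import r
print(r.job_done())"
```

```text
the job is handed in; nothing more can be done
None
```

I turned the yellow inner knob about 57° clockwise until its red pointer lined up with the white mark, let go and backed the gripper clear; the outer ring did not visibly move, and I handed the job in at about 8 s (no verdict came back).

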